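# Weigh out an order of crusty rolls

### The arm

A 6-joint arm with a two-finger parallel gripper is mounted at the origin on the work surface. World frame = base frame: x ahead of the robot, y to its left, z up, the work surface at z = 0. Lengths are in m, angles in rad, forces in N, time in s.
With the tool pointing down it reaches from about 0.225 to 0.875 m from the base axis. Payload 3.4 kg.
Tool frame: the origin (TCP) lies at the very end of the fingers, on their centre line; the grasp point (between the pads) lies 19 mm behind it (manip.tcp_to_grasp is the z of the grasp point in the tool frame, in m); z points along the fingers, y is the line along which they close (so a half turn about z gives the same grasp; the last joint's range is limited). The gripper opens to 85 mm and grips with 20 to 120 N. Pads are 22 mm wide; open, the fingers measure 114 mm over their backs; the gripper's body (76 mm by 85 mm) begins 54 mm behind the grasp point. The pads swing forward as they close: fully open they stand 13 mm farther back than shut.
Start: joints at [1.075, 0.276, 1.505, -0, 1.361, -0.121], TCP at [0.211, 0.535, 0.231] pointing down, gripper open.
Joint ranges: [-2.89, 2.89], [-0.75, 2.08], [0.22, 2.7], [-1.18, 4.32], [0.11, 2.71], [-2.7, 2.7]. Speed limits (rad/s): [2.57, 2.57, 3.14, 3.14, 3.14, 3.14].

### API

Orientations are given as [roll, pitch, yaw] about the fixed x, y, z axes, in that order (R = Rz(yaw) Ry(pitch) Rx(roll)).
In Python, from workcell import manip gives the robot as it stands. The module is installed in compiled form; this text tells all that it offers. Calls block until the motion is done:
- manip.goto(position, orientation): joint-space move of the TCP to a pose.
- manip.servo_line(position, ori=None, feed=0.15): straight line of the TCP; ori=None keeps the orientation; feed is the mean speed in m/s.
- manip.move_joints(angles): joint-space move.
- manip.set_gripper(opening, f_grip=None): finger opening in m; f_grip is the grip in N (None keeps the last); returns when the fingers have stopped.
- manip.dwell(seconds).
- manip.ik(position, orientation): joint angles nearest the present ones, or None.
- manip.get_obs(): the state.
- manip.get_image(name): name is "scene" or "top" or "wrist"; returns the picture (420x560x3 uint8, red, green, blue); there is no depth.
- manip.camera_info(name): a dict with "camera_matrix" (3x3 intrinsics, pixels), "k1" (the pictures are not rectified: a ray, as slopes to the right and down, at radius r is drawn at 1 + k1 r^2 times it, then the intrinsics apply), "R" (3x3) and "t" (3): a world point X has camera coordinates R X + t. Camera axes: x right, y down, z forward; pixel columns grow to the right and rows downward; lengths in m; the calibration is good to about 2 mm. A picture is of the moment at which its call begins: read the wrist's pose just before it. camera_info takes no time and is no camera call; for the wrist camera it gives the pose at the moment of the call.
A pose or a line that the arm cannot do raises manip.PlanningError and nothing moves.
- manip.sign_off(): hands the job in; it is judged then, once.
The state is a dict: "clock": time; "joint_positions": joint angles; "qd": joint speeds; "tau": joint torques, N m; "ee_pos": TCP position; "tool_rot": TCP orientation; "ft_force": force on the tool from outside, world axes, zero at the start; "torque": the same for the moment, N m; "width": finger opening in m; "finger_force": force on a finger pad.
Only numpy, scipy, OpenCV 4.12 (cv2) and the standard library are available. Lean on these libraries where they do the work, as an engineer would, in place of code of your own. Each camera call takes 0.05 s, during which the arm holds its last target. There are 200 camera calls.

### The job

Weigh out an order of rolls: take rolls from the tray of the cooling rack and lay them on the pan of the dial scale, setting each down gently and letting the pointer settle before you fetch the next, until the pointer stands between the two limit tabs on the rim of the dial. Leave the rolls you do not need on their tray, do not turn the ring that carries the tabs, and leave the jar, bowl and scraper where they are.

Things in the scene. Friction and masses are not known exactly. Their poses are not given: they have to be found in the camera images.
- rack: Two-tier stainless bench cooling rack, fixed; 325 (its x) by 577 (its y) by 280 mm high; origin on the bench under its centre, x pointing away from the robot's side. Below lies an aluminium tray (325 x 530 mm, rim 15 mm above its floor, front rim at x = -202); above, a wire grid. Posts 20 mm square at x = -85 and +152, y = +-278 mm, 280 mm high.
- tray (a point): Point on the tray floor, 60 mm above the bench, at the middle of the row of rolls (rack x = -112, y = 0 mm).
- grid_edge (a point): Middle of the lower front edge of the upper wire grid (6 mm thick, 325 x 530 mm, 260 mm above the bench, edge at rack x = -163). It overhangs the rolls, so an upright gripper meets it: come in from the robot's side with the tool tilted 30 to 40 degrees, fingers pointing away and down, and draw the roll out some 130 mm towards the robot, low, before lifting it high or going sideways.
- roll0: Crusty bread roll, hard crust, 140 mm long (its x), 58 wide (its y; 57 where gripped), 45 high; origin at the centre of its flat foot; grip across the width 23 to 25 mm above the foot. The three rolls look alike, in a row on the tray 85 to 195 mm apart, long axis roughly along the rack's x. Each weighs 80 to 110 g: only the scale tells.
- roll1: Like roll0.
- roll2: Like roll0.
- scale: White spring scale with a round dial, fixed to the bench; housing 343 x 240 x 95 mm, origin on the bench under its rear block; the side at -x slopes down towards the robot by 30 degrees and carries the dial (132 mm across), whose centre is at x = -171, z = 53 mm.
- pan: Stainless pan of the scale, 220 (its x) x 280 mm (its y), rim 14 mm high; origin under its centre, floor 4 mm above it, 130 mm above the bench when empty. It sinks on a damped spring by 3.27 mm per 100 g (stop at 21 mm) and settles in about 0.5 s. Room for three rolls side by side, long axis along the pan's x, at y = -90, 0 and +90 mm.
- pan_floor (a point): Centre of the upper face of the pan's floor; moves with the pan.
- pointer (a joint): Angle of the dial's black pointer in rad, clockwise from zero (zero points up the slope, towards the pan); one turn (6.283) is 500 g, 100 g to each of the five long marks, 25 g to each short one. It is geared to the pan.
- pointer_tip (a point): Tip of the pointer, 56 mm from the dial's centre.
- limit_ring (a joint): Ring on the dial's rim with two dark tabs, at the order's least and greatest weight. Its value in rad is where the least-weight tab stands, clockwise from the dial's zero like the pointer (1.57 to 2.95: 125 to 235 g, so two or three rolls); the greatest-weight tab is 1.445 rad (115 g) further clockwise. Preset; not to be turned.
- min_tab: Frame of the least-weight tab: origin at the dial's centre, x axis pointing at the tab, z out of the dial. The pointer is past it when the pointer's tip has negative y here.
- max_tab: Frame of the greatest-weight tab: origin at the dial's centre, x axis pointing at the tab, z out of the dial. The pointer is short of it when the pointer's tip has positive y here.
- min_tab_end (a point): Inner end of the least-weight tab, on the rim of the dial.
- seed_jar: Bystander: brown jar with a steel lid, 90 mm across, 130 high, origin at the centre of its foot.
- bowl: Bystander: steel bowl, 190 mm across, 75 high, origin at the centre of its foot.
- scraper: Bystander: bench scraper lying flat, 150 mm long along its y, about 100 mm along its x, 21 high, origin at the bench under its black handle's inner edge.
Not all that is in view belongs to the job. Leave any yellow look-alike of the roll2 alone. What is shaped like the roll0 but black or green is not meant.

How it is judged:
On the way, in this order (a step that is already met when the one before it is completed fails the run):
1. a first roll lies on the pan, let go, and the pointer has settled (((x of roll0 in the frame of pan_floor between -0.075 and 0.075 m and y of roll0 in the frame of pan_floor between -0.125 and 0.125 m and z of roll0 in the frame of pan_floor between -0.01 and 0.06 m and angle between roll0's own z axis and vertical below 0.35 rad) or (x of roll1 in the frame of pan_floor between -0.075 and 0.075 m and y of roll1 in the frame of pan_floor between -0.125 and 0.125 m and z of roll1 in the frame of pan_floor between -0.01 and 0.06 m and angle between roll1's own z axis and vertical below 0.35 rad) or (x of roll2 in the frame of pan_floor between -0.075 and 0.075 m and y of roll2 in the frame of pan_floor between -0.125 and 0.125 m and z of roll2 in the frame of pan_floor between -0.01 and 0.06 m and angle between roll2's own z axis and vertical below 0.35 rad)) and value of joint pointer between 0.9 and 1.5 rad and velocity of joint pointer between -0.3 and 0.3 rad/s and contact force between the fingers and roll0 below 0.05 N and contact force between the fingers and roll1 below 0.05 N and contact force between the fingers and roll2 below 0.05 N), for 0.2 s.
2. a second roll lies on the pan, let go, and the pointer has settled (((x of roll0 in the frame of pan_floor between -0.075 and 0.075 m and y of roll0 in the frame of pan_floor between -0.125 and 0.125 m and z of roll0 in the frame of pan_floor between -0.01 and 0.06 m and angle between roll0's own z axis and vertical below 0.35 rad) or (x of roll1 in the frame of pan_floor between -0.075 and 0.075 m and y of roll1 in the frame of pan_floor between -0.125 and 0.125 m and z of roll1 in the frame of pan_floor between -0.01 and 0.06 m and angle between roll1's own z axis and vertical below 0.35 rad) or (x of roll2 in the frame of pan_floor between -0.075 and 0.075 m and y of roll2 in the frame of pan_floor between -0.125 and 0.125 m and z of roll2 in the frame of pan_floor between -0.01 and 0.06 m and angle between roll2's own z axis and vertical below 0.35 rad)) and value of joint pointer between 1.9 and 2.9 rad and velocity of joint pointer between -0.3 and 0.3 rad/s and contact force between the fingers and roll0 below 0.05 N and contact force between the fingers and roll1 below 0.05 N and contact force between the fingers and roll2 below 0.05 N), for 0.2 s.
At the end, for the whole second after the job is handed in: The pointer stands still between the two tabs (1 mm grace); every roll lies at rest either on the pan (its centre within 75 mm of the pan's centre lengthwise and 125 mm sideways, not tipped by more than 20 degrees) or on the rack's tray; nothing is held (y of pointer_tip in the frame of min_tab below 0.001 m and y of pointer_tip in the frame of max_tab above -0.001 m and velocity of joint pointer between -0.2 and 0.2 rad/s and ((x of roll0 in the frame of pan_floor between -0.075 and 0.075 m and y of roll0 in the frame of pan_floor between -0.125 and 0.125 m and z of roll0 in the frame of pan_floor between -0.01 and 0.06 m and angle between roll0's own z axis and vertical below 0.35 rad) or (x of roll0 in the frame of tray between -0.08 and 0.22 m and y of roll0 in the frame of tray between -0.25 and 0.25 m and z of roll0 in the frame of tray between -0.012 and 0.02 m)) and ((x of roll1 in the frame of pan_floor between -0.075 and 0.075 m and y of roll1 in the frame of pan_floor between -0.125 and 0.125 m and z of roll1 in the frame of pan_floor between -0.01 and 0.06 m and angle between roll1's own z axis and vertical below 0.35 rad) or (x of roll1 in the frame of tray between -0.08 and 0.22 m and y of roll1 in the frame of tray between -0.25 and 0.25 m and z of roll1 in the frame of tray between -0.012 and 0.02 m)) and ((x of roll2 in the frame of pan_floor between -0.075 and 0.075 m and y of roll2 in the frame of pan_floor between -0.125 and 0.125 m and z of roll2 in the frame of pan_floor between -0.01 and 0.06 m and angle between roll2's own z axis and vertical below 0.35 rad) or (x of roll2 in the frame of tray between -0.08 and 0.22 m and y of roll2 in the frame of tray between -0.25 and 0.25 m and z of roll2 in the frame of tray between -0.012 and 0.02 m)) and linear speed of each of roll0, roll1, roll2 below 0.03 m/s); the robot touches nothing.
It fails at once if the jar, bowl or scraper was moved by more than 30 mm (distance of any of seed_jar, bowl, scraper from where it was at the start of the episode above 0.03 m).
It fails at once if the ring with the tabs was turned (a tab moved by more than 8 mm) (distance of min_tab_end from where it was at the start of the episode above 0.008 m).
It fails at once if a roll fell to the bench (height (world z) of any of roll0, roll1, roll2 below 0.035 m).
It fails at once if a roll was pressed down hard on the pan (over 15 N) (contact force between any of roll0, roll1, roll2 and pan above 15 N).
It fails at once if a roll was dropped from more than about 20 mm or flung (over 0.6 m/s while not held) ((linear speed of roll0 above 0.6 m/s and contact force between the fingers and roll0 below 0.05 N) or (linear speed of roll1 above 0.6 m/s and contact force between the fingers and roll1 below 0.05 N) or (linear speed of roll2 above 0.6 m/s and contact force between the fingers and roll2 below 0.05 N)).
It also fails if it takes over 72 s, if anything falls off the work surface, if the arm or the gripper's body presses on something with over 40 N, if the wrist force passes 120 N, or if a joint passes its speed limit or range.

## Working session

There is one attempt and no reset: what is moved stays moved. The work goes in short steps, each a Python script; the robot and the scene stay as the last script left them, time stands still between calls to the robot, and variables do not carry over. Pictures are saved under pics/ and viewed, at most 10 in all, crops included, and the job is handed in when it is done.

```bash
mkdir -p pics; cat > h.py <<'E'
import numpy as np, cv2
from workcell import manip
def save(name,img): cv2.imwrite('pics/'+name+'.png',cv2.cvtColor(img,cv2.COLOR_RGB2BGR))
def ray(ci,uv):
    K=np.array(ci["camera_matrix"]);k=ci["k1"]
    p=cv2.undistortPoints(np.array([[uv]],float),K,np.array([k,0,0,0.]))[0,0]
    R=np.array(ci["R"]);t=np.array(ci["t"])
    d=R.T@np.array([p[0],p[1],1]);return -R.T@t,d/np.linalg.norm(d)
def onz(ci,uv,z):
    o,d=ray(ci,uv);return o+d*(z-o[2])/d[2]
def tri(c1,u1,c2,u2):
    o1,d1=ray(c1,u1);o2,d2=ray(c2,u2)
    s=np.linalg.lstsq(np.c_[d1,-d2],o2-o1,rcond=None)[0]
    a=o1+d1*s[0];b=o2+d2*s[1];return (a+b)/2,np.linalg.norm(a-b)
def proj(ci,X):
    R=np.array(ci["R"]);t=np.array(ci["t"]);K=np.array(ci["camera_matrix"])
    return cv2.projectPoints(np.array(X,float).reshape(-1,3),cv2.Rodrigues(R)[0],t,K,np.array([ci["k1"],0,0,0.]))[0][:,0]
E
python3 - <<'E'
from h import *
for n in ("scene","top"):
    save(n+'0',manip.get_image(n)); ci=manip.camera_info(n)
    print(n,ci["camera_matrix"],ci["k1"],-np.array(ci["R"]).T@ci["t"],np.array(ci["R"]).round(3).tolist())
print(manip.get_obs(),manip.tcp_to_grasp)
E
```

```text
scene [[406.91966576   0.         280.10981969]
 [  0.         406.91966576 206.68948547]
 [  0.           0.           1.        ]] -0.07564119177559311 [ 0.23094264 -0.48185444  1.35149244] [[0.891, -0.454, -0.008], [-0.407, -0.79, -0.459], [0.202, 0.412, -0.889]]
top [[476.66072304   0.         283.42670913]
 [  0.         476.66072304 212.43124813]
 [  0.           0.           1.        ]] -0.1169917173240807 [0.24044736 0.05156831 1.59314367] [[0.008, -1.0, -0.018], [-0.987, -0.005, -0.158], [0.158, 0.019, -0.987]]
{'clock': 0.1, 'joint_positions': array([ 1.07500268e+00,  2.76514506e-01,  1.50599002e+00,  5.57074614e-06,
        1.36072449e+00, -1.20997140e-01]), 'qd': array([-0.0005486 , -0.00196239, -0.00261208, -0.00162194,  0.00221643,
        0.00107448]), 'tau': array([-1.01843057e-05, -4.17703092e+01, -2.46405280e+01, -1.07382350e-04,
        5.79567393e-03,  4.26696118e-06]), 'ee_pos': array([0.21027321, 0.5346658 , 0.23054264]), 'tool_rot': array([-3.13996892e+00, -2.02918065e-04,  2.76679482e+00]), 'ft_force': array([0.15303188, 0.07582082, 0.38536529]), 'torque': array([0.01603801, 0.00330692, 0.00059781]), 'finger_force': 0.0, 'width': 0.0855368398018588} -0.0187
```

View pics/scene0.png

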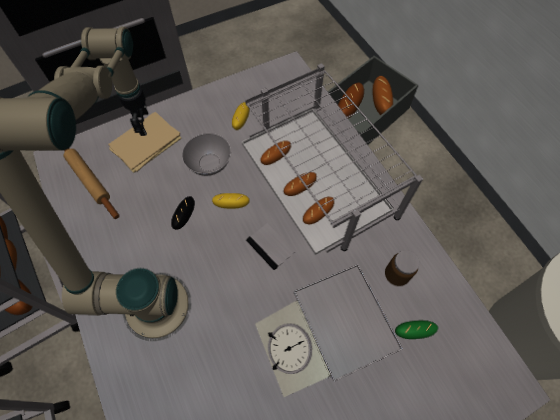

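View pics/top0.png

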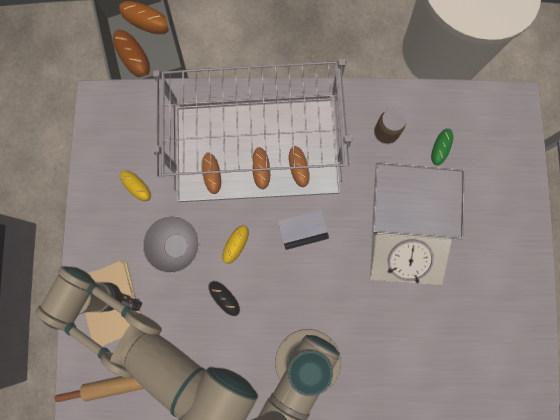

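The top view shows three brown rolls on the tray, at about (211,173), (261,168) and (299,167). These could be mistaken for them:
- Brown rolls in the off-bench crate at (144,17) and (131,52).
- Yellow look-alikes at (135,185) and (236,244).
- The black one at (224,298) and the green one at (443,147).

I choose the three brown ones on the tray. The tabs are at about (390,271) and (417,280), and the dial centre is at (411,260).

```bash
cat > meas.py <<'E'
from h import *
def rolls(img,box):
    hsv=cv2.cvtColor(img,cv2.COLOR_RGB2HSV)
    m=cv2.inRange(hsv,(3,110,60),(16,255,255))
    M=np.zeros_like(m);x0,y0,x1,y1=box;M[y0:y1,x0:x1]=m[y0:y1,x0:x1]
    M=cv2.morphologyEx(M,cv2.MORPH_CLOSE,np.ones((5,5)))
    out=[]
    for c in cv2.findContours(M,cv2.RETR_EXTERNAL,cv2.CHAIN_APPROX_NONE)[0]:
        if cv2.contourArea(c)<150: continue
        (cx,cy),(w,h),a=cv2.minAreaRect(c)
        b=cv2.boxPoints(((cx,cy),(w,h),a))
        e1=(b[0]+b[1])/2;e2=(b[2]+b[3])/2;f1=(b[1]+b[2])/2;f2=(b[3]+b[0])/2
        if np.linalg.norm(e1-e2)<np.linalg.norm(f1-f2): e1,e2=f1,f2
        out.append(((cx,cy),e1,e2,cv2.contourArea(c)))
    return out
E
python3 - <<'E'
from meas import *
im={n:cv2.cvtColor(cv2.imread(f'pics/{n}0.png'),cv2.COLOR_BGR2RGB) for n in('scene','top')}
ci={n:manip.camera_info(n) for n in im}
rt=sorted(rolls(im['top'],(175,120,345,205)),key=lambda r:r[0][0])
rs=sorted(rolls(im['scene'],(240,120,350,240)),key=lambda r:r[0][0])
for a,b in zip(rt,rs):
    X,e=tri(ci['top'],a[0],ci['scene'],b[0])
    P=onz(ci['top'],a[1],.08);Q=onz(ci['top'],a[2],.08);d=P-Q
    if d[0]<0:d=-d
    print('roll',np.round(a[0],1),np.round(b[0],1),a[3],b[3],X.round(4),e.round(4),'len',np.linalg.norm(d).round(3),'yaw',np.arctan2(d[1],d[0]).round(3))
    P=onz(ci['scene'],b[1],.08);Q=onz(ci['scene'],b[2],.08);d=P-Q
    if d[0]<0:d=-d
    print('  scene yaw',np.arctan2(d[1],d[0]).round(3), 'onz top',onz(ci['top'],a[0],.083)[:2].round(4))
for nm,t,s in [('pan++',(376,164),(359,266)),('pan+-',(463,168),(401,348)),('pan--',(462,237),(335,380)),('pan-+',(373,233),(294,291)),
  ('tray-+',(179,201),(244,144)),('tray--',(340,193),(317,252)),('gridF+',(159,175),(250,103)),('gridF-',(347,166),(351,217)),('dial',(410.5,260),(290.5,348))]:
    X,e=tri(ci['top'],t,ci['scene'],s);print(nm,X.round(4),e.round(4))
c=np.hstack([cv2.resize(im['top'][120:210,170:350],None,fx=4,fy=4,interpolation=2)[:, :720]])
d=cv2.resize(im['top'][230:290,365:455],None,fx=4,fy=4,interpolation=2)
o=np.zeros((600,720,3),np.uint8);o[:360]=c;o[360:,:360]=d
d=cv2.resize(im['scene'][320:380,250:340],None,fx=4,fy=4,interpolation=2);o[360:,360:]=d
save('crop1',o)
E
```

```text
roll [211.  172.9] [275.4 152. ] 500.0 349.5 [0.6089 0.3187 0.0878] 0.0038 len 0.138 yaw 0.248
  scene yaw 0.251 onz top [0.612  0.3194]
roll [261. 168.] [299.8 183.5] 500.5 382.0 [0.6252 0.1554 0.0886] 0.0038 len 0.135 yaw 0.016
  scene yaw 0.176 onz top [0.6286 0.1556]
roll [298.4 165.9] [318. 210.] 508.0 430.5 [0.6332 0.0341 0.0838] 0.0054 len 0.135 yaw 0.214
  scene yaw 0.346 onz top [0.6362 0.0337]
pan++ [ 0.6356 -0.2139  0.1196] 0.0029
pan+- [ 0.6129 -0.4869  0.1403] 0.0106
pan-- [ 0.3971 -0.4729  0.1403] 0.0031
pan-+ [ 0.4116 -0.1956  0.1394] 0.0023
tray-+ [0.5232 0.4272 0.0589] 0.0013
tray-- [ 0.5481 -0.101   0.0857] 0.0042
gridF+ [0.5682 0.4425 0.253 ] 0.0082
gridF- [ 0.6108 -0.1088  0.2886] 0.0563
dial [ 0.3324 -0.3296  0.0575] 0.0006
```

View pics/crop1.png

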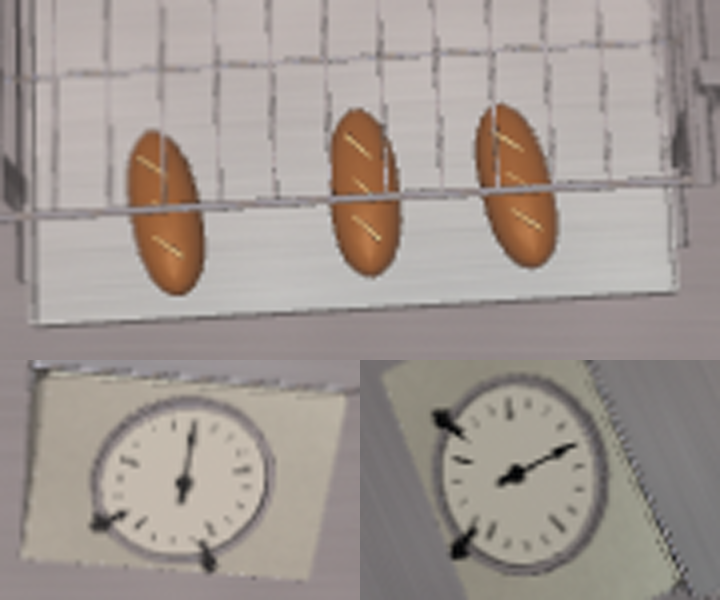

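The crop confirms three brown rolls on the tray under the grid edge. The pointer is at zero, the least-weight tab is just past the 200 g mark, and the greatest-weight tab lies between 300 and 400 g. Triangulated heights agree with the text: roll mid-height is about 0.087, the pan rim about 0.14 and the dial about 0.055. I'll fetch the nearest roll first.

```bash
cat > job.py <<'E'
from h import *
from scipy.spatial.transform import Rotation as Ro
TILT=np.radians(38); SY=-0.065; PAN=np.array([0.514,-0.342])
ROLLS=[((0.635,0.034),0.23),((0.627,0.1555),0.10),((0.6105,0.319),0.22)]
def pose(g,yaw,flip):
    h=np.array([np.cos(yaw),np.sin(yaw),0]);z=np.sin(TILT)*h-np.cos(TILT)*np.array([0,0,1.])
    y=np.array([-h[1],h[0],0])*flip
    R=np.c_[np.cross(y,z),y,z]
    return np.array(g)-manip.tcp_to_grasp*z, Ro.from_matrix(R).as_euler('xyz'), h, z
def best(g,yaw):
    c=[]
    for f in(1,-1):
        p=pose(g,yaw,f);q=manip.ik(p[0].tolist(),p[1].tolist())
        if q is not None:c.append((abs(q[5]),f,q))
    return min(c,key=lambda a:a[0])
def stat(s):
    o=manip.get_obs();print(s,'t',round(o['clock'],2),'w',round(o['width'],4),'ee',o['ee_pos'].round(3),'F',o['ft_force'].round(1),'ff',round(float(o['finger_force']),1))
def plan(i,slot,sink):
    (x,y),yaw=ROLLS[i];g=np.array([x,y,0.086])
    pc=PAN+slot*np.array([-np.sin(SY),np.cos(SY)]);d=np.array([*pc,0.130-sink+0.0275])
    return g,yaw,d
def fetch(i):
    g,yaw,_=plan(i,0,0);f=best(g,yaw)[1];p,o,h,z=pose(g,yaw,f)
    manip.set_gripper(0.085,40)
    manip.goto((p-0.2*z).tolist(),o.tolist())
    manip.servo_line((p-0.06*z).tolist(),feed=0.2); manip.servo_line(p.tolist(),feed=0.1)
    stat('at roll');manip.set_gripper(0.04,40);stat('gripped')
    a=p-0.035*z;manip.servo_line(a.tolist(),feed=0.08)
    a=a-0.13*h;manip.servo_line(a.tolist(),feed=0.2)
    a[2]+=0.13;manip.servo_line(a.tolist(),feed=0.25);stat('out')
def place(i,slot,sink):
    _,_,d=plan(i,slot,sink);f=best(d,SY)[1];p,o,h,z=pose(d,SY,f)
    u=p.copy();u[2]+=0.11
    manip.goto(u.tolist(),o.tolist());u[2]=p[2]+0.02;manip.servo_line(u.tolist(),feed=0.2)
    manip.servo_line(p.tolist(),feed=0.04);stat('down')
    manip.set_gripper(0.066);stat('open')
    manip.servo_line((p-0.12*z).tolist(),feed=0.12);manip.dwell(0.6);stat('clear')
E
python3 - <<'E'
from job import *
for i,s,k in((0,-.084,0),(1,0,.003),(2,.084,.006)):
    g,yaw,d=plan(i,s,k)
    for nm,q,w in(('g',g,yaw),('d',d,SY)):
        b=best(q,w);print(i,nm,q.round(3),b[1],np.round(b[2],2))
fetch(0)
save('w1',np.hstack([manip.get_image('scene')]))
E
```

```text
0 g [0.635 0.034 0.086] -1 [-0.2   0.35  2.14  1.43  0.26 -0.2 ]
0 d [ 0.509 -0.426  0.158] -1 [-1.08  0.33  1.89  0.88  0.75 -0.06]Traceback (most recent call last):
  File "<stdin>", line 5, in <module>
  File "job.py", line 15, in best
    return min(c,key=lambda a:a[0])
ValueError: min() iterable argument is empty
```

```bash
python3 - <<'E'
import job
from job import *
def sols(q,yaw):
    r=[]
    for f in(1,-1):
        p=pose(q,yaw,f);s=manip.ik(p[0].tolist(),p[1].tolist())
        if s is not None:r.append((f,np.round(s,2).tolist()))
    return r
for i in range(3):
  for T in(30,34,38):
    job.TILT=np.radians(T)
    g,yaw,d=plan(i,(-.084,0,.084)[i],.003*i)
    for dy in (-.15,0,.15):
      z=pose(g,yaw+dy,1);
      for nm,q in(('g',g),('b',g-.2*z[3]),('o',g-.035*z[3]-.13*z[2])): print(i,T,dy,nm,[(f,s[0],s[3:]) for f,s in sols(q,yaw+dy)])
    print(i,T,'d',[(f,s) for f,s in sols(d,SY)])
E
```

```text
0 30 -0.15 g [(1, -0.11, [0.36, 0.27, -2.08]), (-1, -0.11, [0.36, 0.27, 1.06])]
0 30 -0.15 b [(1, -0.16, [0.18, 0.7, -1.92]), (-1, -0.16, [0.18, 0.7, 1.22])]
0 30 -0.15 o [(1, -0.2, [0.51, 0.28, -2.3]), (-1, -0.2, [0.51, 0.28, 0.84])]
0 30 0 g [(1, -0.16, [0.61, 0.34, -2.5]), (-1, -0.16, [0.61, 0.34, 0.64])]
0 30 0 b [(1, -0.26, [0.35, 0.76, -2.27]), (-1, -0.26, [0.35, 0.76, 0.88])]
0 30 0 o [(-1, -0.34, [0.74, 0.41, 0.37])]
0 30 0.15 g [(-1, -0.21, [0.73, 0.43, 0.37])]
0 30 0.15 b [(1, -0.35, [0.46, 0.85, -2.55]), (-1, -0.35, [0.46, 0.85, 0.59])]
0 30 0.15 o [(-1, -0.45, [0.8, 0.54, 0.1])]
0 30 d [(-1, [-1.02, 0.33, 1.8, 0.61, 0.79, 0.22])]
0 34 -0.15 g [(1, -0.12, [0.71, 0.17, -2.44]), (-1, -0.12, [0.71, 0.17, 0.7])]
0 34 -0.15 b [(1, -0.18, [0.26, 0.59, -2.01]), (-1, -0.18, [0.26, 0.59, 1.13])]
0 34 -0.15 o [(-1, -0.22, [0.93, 0.2, 0.4])]
0 34 0 g [(-1, -0.18, [0.96, 0.28, 0.29])]
0 34 0 b [(1, -0.31, [0.47, 0.68, -2.41]), (-1, -0.31, [0.47, 0.68, 0.73])]
0 34 0 o [(-1, -0.38, [1.05, 0.38, 0.03])]
0 34 0.15 g [(-1, -0.24, [1.0, 0.39, 0.08])]
0 34 0.15 b [(-1, -0.42, [0.59, 0.8, 0.
[... 3690 characters left out ...]
 [-0.05, 0.17, -1.51]), (-1, 0.38, [-0.05, 0.17, 1.63])]
2 34 0.15 b [(1, 0.39, [-0.02, 0.56, -1.54]), (-1, 0.39, [-0.02, 0.56, 1.6])]
2 34 0.15 o [(1, 0.39, [-0.09, 0.13, -1.46]), (-1, 0.39, [-0.09, 0.13, 1.68])]
2 34 d [(-1, [-0.82, 0.19, 2.08, 0.8, 0.56, 0.2])]
2 38 -0.15 g [(1, 0.51, [-1.15, 0.29, -0.07])]
2 38 -0.15 b [(1, 0.65, [-0.63, 0.61, -0.56]), (-1, 0.65, [-0.63, 0.61, 2.59])]
2 38 -0.15 o []
2 38 0 g [(1, 0.45, [-1.12, 0.16, -0.27])]
2 38 0 b [(1, 0.53, [-0.42, 0.48, -0.95]), (-1, 0.53, [-0.42, 0.48, 2.19])]
2 38 0 o []
2 38 0.15 g []
2 38 0.15 b [(1, 0.39, [-0.03, 0.42, -1.53]), (-1, 0.39, [-0.03, 0.42, 1.62])]
2 38 0.15 o []
2 38 d [(-1, [-0.85, 0.19, 2.13, 1.0, 0.54, -0.02])]
```

```bash
sed -i 's/radians(38)/radians(32)/; s/f=best(g,yaw)\[1\]/f=-1/; s/f=best(d,SY)\[1\]/f=-1/; s/0.086\])/0.087])-0.015*np.array([np.cos(yaw),np.sin(yaw),0])/; s/0.0275\])/0.0285])-0.015*np.array([np.cos(SY),np.sin(SY),0])/' job.py
python3 - <<'E'
from job import *
fetch(0)
save('w1',manip.get_image('scene'))
E
```

```text
at roll t 4.1 w 0.0852 ee [0.63  0.033 0.072] F [ 0.4 -0.3  0.7] ff 0.0
gripped t 4.47 w 0.0565 ee [0.63  0.033 0.072] F [-3.3 -0.9  5. ] ff 43.6
out t 6.72 w 0.0561 ee [ 0.485 -0.001  0.229] F [ 0.   0.3 -1.4] ff 42.8
```

View pics/w1.png

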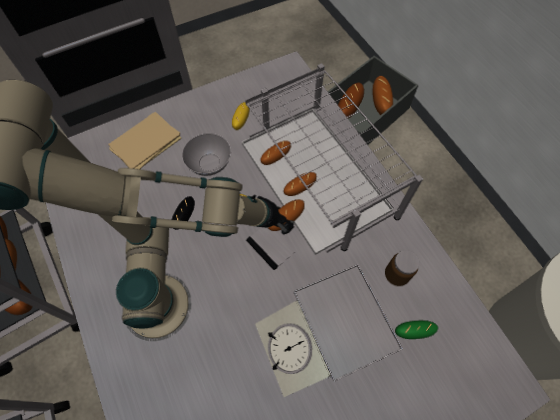

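Roll 0 is held at (290,212) and is clear of the rack; its width of 56 mm is right. Next I place it.

```bash
cat >> job.py <<'E'
def zoom(n):
    o=np.zeros((600,800,3),np.uint8)
    t=manip.get_image('top');s=manip.get_image('scene')
    o[:300,:400]=cv2.resize(t[225:300,360:460],(400,300),interpolation=2);o[:300,400:]=cv2.resize(s[315:390,240:340],(400,300),interpolation=2)
    o[300:,:400]=cv2.resize(t[150:255,355:495],(400,300),interpolation=2);o[300:,400:]=cv2.resize(s[120:225,230:370],(400,300),interpolation=2)
    save(n,o)
E
python3 - <<'E'
from job import *
place(0,-.084,0); zoom('p1')
E
```

```text
down t 9.57 w 0.0562 ee [ 0.503 -0.426  0.142] F [ 0.4  0.5 -0.7] ff 42.8
open t 9.83 w 0.0657 ee [ 0.504 -0.426  0.143] F [ 0.5 -0.  -0.1] ff 0.0
clear t 11.58 w 0.0659 ee [ 0.44  -0.421  0.244] F [ 0.6 -0.1  0.1] ff 0.0
```

View pics/p1.png

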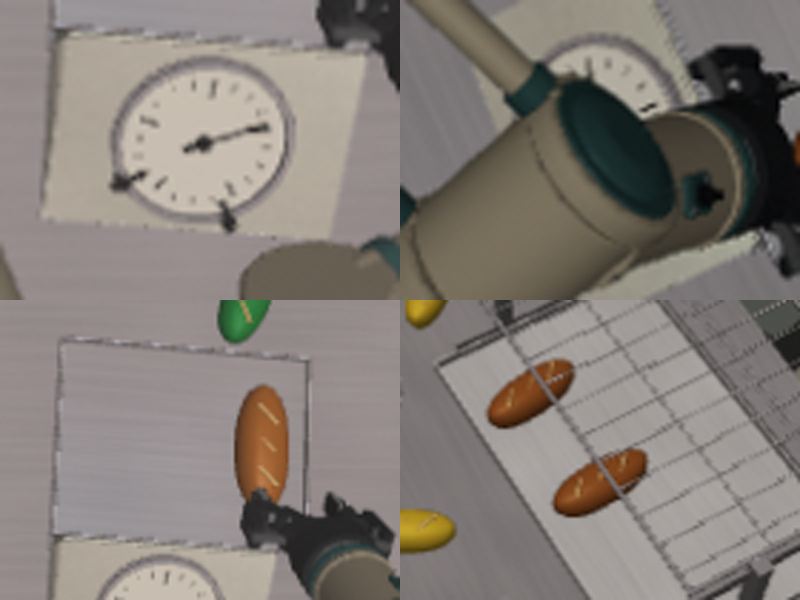

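Roll 0 lies on the pan's right side, and the pointer at (265,128) in the dial crop reads about 95 g. Roll 1 is next, into the middle slot.

```bash
python3 - <<'E'
from job import *
fetch(1)
w=manip.get_obs()['width']
if .052<w<.06: place(1,0,.003); zoom('p2')
E
```

```text
at roll t 15.67 w 0.0851 ee [0.622 0.155 0.071] F [0.2 0.4 0.2] ff 0.0
gripped t 16.04 w 0.0563 ee [0.622 0.155 0.072] F [-3.3  0.2  5.5] ff 43.9
out t 18.09 w 0.0562 ee [0.474 0.14  0.23 ] F [-0.6 -0.3 -1.2] ff 43.2
down t 21.1 w 0.0563 ee [ 0.509 -0.342  0.139] F [ 0.1 -0.4 -0.8] ff 43.2
open t 21.36 w 0.0662 ee [ 0.509 -0.342  0.14 ] F [-0.2 -1.1 -1. ] ff 0.0
clear t 23.11 w 0.0658 ee [ 0.445 -0.338  0.241] F [ 1.  -0.2  0.5] ff 0.0
```

View pics/p2.png

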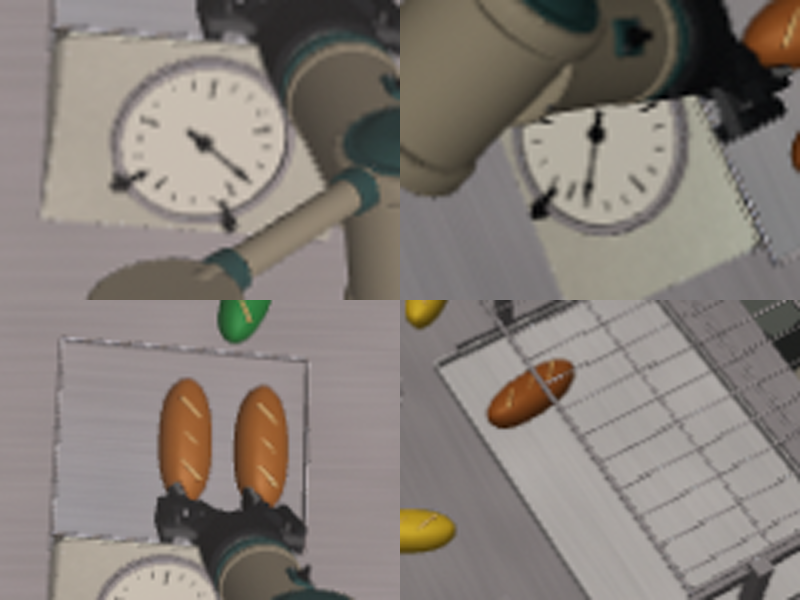

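The pan now holds two rolls. The pointer tip at (249,180) in the dial crop reads about 175 g, short of the least-weight tab at (228,212), so the third roll is needed.

```bash
python3 - <<'E'
from job import *
fetch(2)
w=manip.get_obs()['width']
if .052<w<.06:
    place(2,.084,.006)
    o=manip.get_obs();p=o['ee_pos'].copy();p[2]+=.12;p[0]-=.1;manip.servo_line(p.tolist(),feed=.2)
    manip.move_joints([0.6]+list(manip.get_obs()['joint_positions'][1:]));zoom('p3');stat('end')
E
```

```text
at roll t 27.4 w 0.0852 ee [0.606 0.318 0.071] F [0.  0.3 0.1] ff 0.0
gripped t 27.77 w 0.056 ee [0.606 0.318 0.072] F [-4.  -0.1  4.6] ff 44.2
out t 29.95 w 0.0561 ee [0.46  0.285 0.229] F [-1.1 -0.6 -1.2] ff 43.6
down t 33.16 w 0.0564 ee [ 0.514 -0.258  0.136] F [ 0.  -0.6 -1. ] ff 43.7
open t 33.42 w 0.066 ee [ 0.515 -0.258  0.137] F [-0.5  0.7 -0.9] ff 0.0
clear t 35.17 w 0.0659 ee [ 0.451 -0.254  0.238] F [ 0.7  0.5 -0.6] ff 0.0
end t 38.6 w 0.0657 ee [0.154 0.404 0.358] F [ 0.2 -0.3  0.6] ff 0.0
```

View pics/p3.png

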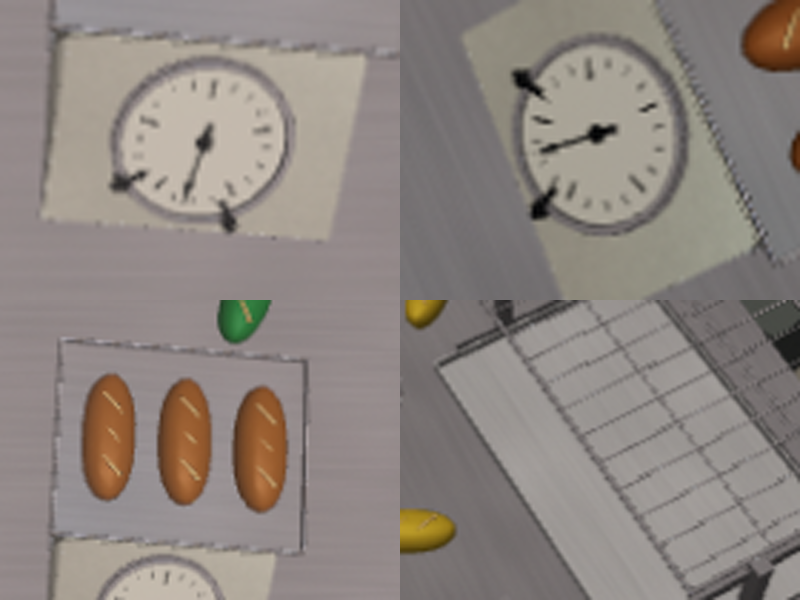

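The pan now holds all three rolls. The pointer tip at (187,198) stands midway between the tabs at (228,212) and (125,183), and the arm is clear.

```bash
python3 -c "
from workcell import manip
print(manip.sign_off())"
```

```text
the job is handed in; nothing more can be done
None
```

All three rolls lie on the pan, the pointer stands at rest midway between the two tabs, and the job was handed in at about 39 s; `sign_off()` returned no verdict.

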